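Pick the light-touch switch by its click

ROBOT

A 6-joint arm with a two-finger parallel gripper is mounted at the origin on the work surface; the furniture and walls round the work are solid. World frame = base frame: x ahead of the robot, y to its left, z up, the work surface at z = 0. Lengths are in m, angles in rad, forces in N, time in s.
With the tool pointing down it reaches from about 0.375 to 0.9 m from the base axis. Payload 3.1 kg.
Tool frame: the origin (TCP) lies midway between the tips of the shut fingers; the grasp point (between the pads) lies 19 mm behind it; z points along the fingers, y is the line along which they close (so a half turn about z gives the same grasp; the last joint's range is limited). The gripper opens to 85 mm and grips with 20 to 120 N. Pads are 22 mm wide; open, the fingers measure 114 mm over their backs; the gripper's body (76 mm by 85 mm) begins 54 mm behind the grasp point. The pads swing forward as they close: fully open they stand 13 mm farther back than shut.
Start: joints at [-1.353, 0.527, 1.433, -0, 1.181, -0.178], TCP at [0.241, -0.577, 0.231] pointing down, gripper open.
Joint ranges: [-3.08, 3.08], [-0.75, 2.2], [0.22, 2.44], [-1.43, 4.57], [0, 2.65], [-2.85, 2.85]. Speed limits (rad/s): [2.79, 2.79, 3.14, 3.14, 3.14, 3.14].

INTERFACE

Orientations are given as a unit quaternion [x, y, z, w].
In Python, from station import manip gives the robot as it stands.
- The arm moves only by the tool step_arm, never from a script. Its argument "targets" is text: rows parted by semicolons, each of 4 numbers parted by spaces: the shift along the tool's x, y, z in mm, then the turn about the tool's z in degrees. A call has 1 to 12 rows; each row is the pose to reach, as a shift and turn from the pose commanded when the call began, along the tool's axes at that moment; what a row does not reach only later rows make up. A row lasts 1/10 s, in which the tool goes at most 50 mm and 8.59 degrees, less where a joint would pass 70% of its speed; a pose out of reach is approached as far as the arm can. A call with a gripper value outside its range is refused whole. "gripper" is the closure, from 0 (fully open) to 1 (shut), set as the call begins (left out, the last holds). The fingers move at their own pace and stop on an object; "squeeze" is the grip in N (left out, the last holds). Time passes only in rows, so rows that repeat a pose let the fingers close. It gives the time, the measured TCP pose, the force, the opening and the grip force at its end, in the units of the state.
- manip.sense(): the state, without advancing time (a new reading comes with each control period).
- manip.snapshot(name): name is "scene" or "top"; returns the picture (400x640x3 uint8, red, green, blue); there is no depth.
- manip.get_calibration(name): a dict with "fov_y" (degrees; the focal length in pixels is half the picture's height over the tangent of half this angle, whatever the lens; pixels are square), "cx", "cy" (the principal point, pixels), "k1" (the pictures are not rectified: a ray, as slopes to the right and down, at radius r is drawn at 1 + k1 r^2 times it, then the intrinsics apply), "extrinsics" (4x4, takes a point from camera to world coordinates). Camera axes: x right, y down, z forward; pixel columns grow to the right and rows downward; lengths in m; the calibration is good to about 2 mm. A picture is of the moment at which its call begins. get_calibration takes no time and is no camera call.
- manip.sign_off(): hands the job in; it is judged then, once.
Trained networks look in the newest picture that a camera, given by its name, has taken for a name from the list of things; names that differ only in an ending like _2 or _b are one class to them, and where a whole thing is asked for, a point or a joint stands for the part that bears it (a point fixed in the world has none). Each returns a list of dicts, best first, with "p" (0 to 1); they miss things now and then, are a little off and sometimes report something else, mostly with a low value. They report only what shows in the picture. A call takes as long as a camera call.
- manip.recognise(camera, query): "position" ([column, row] in pixels, amid what is visible of it).
- manip.masks_of(camera, query): "pixels" (400x640 bool, what is visible of it) and "position" ([column, row] in pixels, amid what is visible of it).
- manip.mark_of(camera, query): "position" ([column, row] in pixels: a listed point, or the origin of a listed thing).
The state is a dict: "t": time; "q": joint angles; "qd": joint speeds; "tau": joint torques, N m; "tcp_pos": TCP position; "tool_rot": TCP orientation; "force": force on the tool from outside, world axes, zero at the start; "ft_torque": the same for the moment, N m; "finger_gap": opening from 0.0 (shut) to 1.0 (fully open); "gripper_force": force on a finger pad.
Only numpy, scipy, OpenCV 4.12 (cv2) and the standard library are available. Lean on these libraries where they do the work, as an engineer would, in place of code of your own. Each camera call takes 0.05 s, during which the arm holds its last target. There are 200 camera calls.

TASK

The three push switches in the test rack look alike, but one has a light spring and clicks at about half the push of the other two. Working from left to right, press each button gently until it clicks, without ramming it against its stop; then fit the light one upright and fully home in the socket of the lamp's control box and press it there just until it clicks, holding a moment. Leave the other two in their seats and everything else alone.

Things in the scene. Friction and masses are not known exactly. Their poses are not given: they have to be found in the camera images.
- switch_a: a grey square push switch, one of three that look exactly alike: housing 40 x 40 mm, 38 mm high, with a bright round collar on it (34 mm across, top 42 mm above the underside) and a steel button in the middle. 0.14 kg. Origin at the centre of the underside, z up. One of the three has a light spring; the letters do not say which
- button_a (a joint): the push of the button of switch a (m): 0 = up, 0.007 = at its hard stop. It moves straight down into the housing and springs back. A sound switch starts to give at about 5 N, and the resistance climbs evenly to about 10 N at 0.005, where it clicks (the contact closes); the light one starts to give at about 2.5 N and clicks at about 5 N. Past the click there are 2 mm more to the hard stop, where the force shoots up
- button_a_top (a point): centre of the flat top of the round steel button of switch a, 24 mm across, 52 mm above the switch's underside when up (10 mm above the collar)
- switch_b: a grey square push switch, one of three that look exactly alike: housing 40 x 40 mm, 38 mm high, with a bright round collar on it (34 mm across, top 42 mm above the underside) and a steel button in the middle. 0.14 kg. Origin at the centre of the underside, z up. One of the three has a light spring; the letters do not say which
- button_b (a joint): the push of the button of switch b (m): 0 = up, 0.007 = at its hard stop. It moves straight down into the housing and springs back. A sound switch starts to give at about 5 N, and the resistance climbs evenly to about 10 N at 0.005, where it clicks (the contact closes); the light one starts to give at about 2.5 N and clicks at about 5 N. Past the click there are 2 mm more to the hard stop, where the force shoots up
- button_b_top (a point): centre of the flat top of the round steel button of switch b, 24 mm across, 52 mm above the switch's underside when up (10 mm above the collar)
- switch_c: a grey square push switch, one of three that look exactly alike: housing 40 x 40 mm, 38 mm high, with a bright round collar on it (34 mm across, top 42 mm above the underside) and a steel button in the middle. 0.14 kg. Origin at the centre of the underside, z up. One of the three has a light spring; the letters do not say which
- button_c (a joint): the push of the button of switch c (m): 0 = up, 0.007 = at its hard stop. It moves straight down into the housing and springs back. A sound switch starts to give at about 5 N, and the resistance climbs evenly to about 10 N at 0.005, where it clicks (the contact closes); the light one starts to give at about 2.5 N and clicks at about 5 N. Past the click there are 2 mm more to the hard stop, where the force shoots up
- button_c_top (a point): centre of the flat top of the round steel button of switch c, 24 mm across, 52 mm above the switch's underside when up (10 mm above the collar)
- seat_left (a point): centre of the floor of the left seat (as the robot sees it, towards +y) in the rack; the switch there stands on it
- seat_middle (a point): centre of the floor of the middle seat in the rack; the switch there stands on it
- seat_right (a point): centre of the floor of the right seat (towards -y) in the rack; the switch there stands on it
- rack: wooden test rack, screwed to the table, 90 (its x) x 300 (its y) x 20 mm; origin at the centre of its underside, y along its length, to the robot's left. Three square seats, 44 mm wide and 8 mm deep, lie 105 mm apart in a row along y; in each stands a switch, squared to the rack, so that the top 30 mm of its housing stand free
- control_box: control box of a bench lamp: grey painted case, 110 x 110 x 24 mm, fixed to the table, with a short cable gland on its +x side; origin at the centre of its underside. In the middle of its top is a square socket, squared to the case, 47 mm wide with bevelled edges and 10 mm deep, for one switch (any quarter turn fits)
- socket (a point): centre of the floor of the control box's socket, 14 mm above the table; a fitted switch stands on it, 28 mm of its housing still free
- putty_tin: round tin with a press lid, 69 mm across, 54 mm high, a bystander; origin at the centre of its underside
- came_offcut_a: a short grey lead offcut, 7 mm high, 91 mm long, lying on the table near the control box, a bystander; origin at the centre of its underside, length along y
- came_offcut_c: a short grey lead offcut, 7 mm high, 58 mm long, lying on the table near the control box, a bystander; origin at the centre of its underside, length along y

How it is judged:
By the outcome, as a careful person would: the job done as asked, in the order asked, and still so for the second after the job is handed in, with the robot touching nothing.
It also fails if it takes over 72 s, if anything falls off the work surface, if the arm or the gripper's body presses on something with over 40 N, if the wrist force passes 120 N, or if a joint passes its speed limit or range.

## Working session

There is one attempt and no reset: what is moved stays moved. The work goes in short steps, Python scripts to look and compute and a tool call to move; the robot and the scene stay as the last step left them, time stands still between calls to the robot, and variables do not carry over. Pictures are saved under pics/ and viewed, at most 10 in all, crops included, and the job is handed in when it is done.

Besides the shell and the picture viewer there is one more tool, called after "Request:" by a JSON object that holds its "method" and its "body", one argument or row to a line. step_arm: Moves the arm, as the interface text tells. Its arguments: {"type":"object","properties":{"targets":{"type":"string"},"gripper":{"type":"number"},"squeeze":{"type":"number"}},"required":["targets"]}

```bash
mkdir -p pics; cat > h.py <<'E'
import numpy as np, cv2
from station import manip
def ray(cam,px):
    c=manip.get_calibration(cam); f=200/np.tan(np.radians(c['fov_y'])/2)
    d=np.array([(px[0]-c['cx'])/f,(px[1]-c['cy'])/f]); u=d.copy()
    for _ in range(30): u=d/(1+c['k1']*(u@u))
    E=np.array(c['extrinsics']); return E[:3,3],E[:3,:3]@np.array([u[0],u[1],1])
def at(cam,px,z):
    o,d=ray(cam,px); return o+d*(z-o[2])/d[2]
def proj(cam,P):
    c=manip.get_calibration(cam); f=200/np.tan(np.radians(c['fov_y'])/2)
    E=np.array(c['extrinsics']); p=E[:3,:3].T@(np.array(P)-E[:3,3]); u=p[:2]/p[2]; u=u*(1+c['k1']*(u@u))
    return u*f+[c['cx'],c['cy']]
def save(cam,name):
    im=manip.snapshot(cam); cv2.imwrite('pics/'+name,im[:,:,::-1]); return im
E
python3 - <<'E'
from h import *
np.set_printoptions(precision=4,suppress=True)
for c in('top','scene'):
    save(c,c+'0.png'); print(c,manip.get_calibration(c)['extrinsics'])
    for q,z in (('button_a_top',.064),('switch_a',.012),('socket',.014),('control_box',0),('rack',0),('seat_left',.012),('seat_middle',.012),('seat_right',.012),('putty_tin',0),('came_offcut_a',0)):
        for r in manip.mark_of(c,q)[:4]: print(c,q,round(r['p'],2),np.round(r['position'],1),at(c,r['position'],z))
s=manip.sense();print(s)
E
```

```text
top [[-0.0053 -0.9964  0.0843  0.429 ]
 [-0.9997  0.0073  0.0232 -0.1087]
 [-0.0237 -0.0842 -0.9962  0.9191]
 [ 0.      0.      0.      1.    ]]
top button_a_top 0.46 [321.6 109.2] [ 0.6613 -0.0798  0.064 ]
top button_a_top 0.24 [274.4 110.8] [0.6593 0.0178 0.064 ]
top switch_a 0.88 [274.5 112.5] [0.6694 0.0252 0.012 ]
top switch_a 0.6 [229.  111.9] [0.6725 0.1262 0.012 ]
top socket 0.61 [421.7 196.5] [ 0.4829 -0.2908  0.014 ]
top control_box 0.63 [423.  197.4] [ 0.4817 -0.2964  0.    ]
top rack 0.62 [275.2 113.7] [0.6699 0.0254 0.    ]
top rack 0.39 [423.4 197.5] [ 0.4815 -0.2973  0.    ]
top seat_left 0.63 [227.4 117.4] [0.6602 0.1296 0.012 ]
top seat_middle 0.97 [272.6 113.9] [0.6664 0.0294 0.012 ]
top seat_middle 0.51 [389.3 120.3] [ 0.6493 -0.2251  0.012 ]
top seat_right 0.55 [321.3 114.4] [ 0.6638 -0.0773  0.012 ]
top seat_right 0.43 [322.1 113.8] [ 0.6651 -0.0791  0.012 ]
top putty_tin 0.62 [225.8 112.3] [0.675  0.1366 0.    ]
top putty_tin 0.57 [391.1 119.2] [ 0.6547 -0.2307  0.    ]
top came_offcut_a 0.65 [436.2 132.9] [ 0.6234 -0.3293  0.    ]
top came_offcut_a 0.47 [420.5 
[... 1043 characters left out ...]
8.1 239.6] [ 0.6376 -0.24    0.    ]
scene putty_tin 0.51 [349.2 174.8] [0.7528 0.178  0.    ]
scene came_offcut_a 0.74 [422.6 262.2] [ 0.6258 -0.3413  0.    ]
scene came_offcut_a 0.4 [289.5 287. ] [ 0.341  -0.2904  0.    ]
{'t': 1.1, 'q': array([-1.3535,  0.5275,  1.4327, -0.    ,  1.1814, -0.1785]), 'qd': array([ 0.0011,  0.0013, -0.0012, -0.0013,  0.0001,  0.0007]), 'tau': array([  0.0006, -44.2333, -17.8424,  -0.0002,   0.0006,  -0.    ]), 'tcp_pos': array([ 0.241 , -0.5766,  0.2313]), 'tool_rot': array([ 0.9805,  0.1966, -0.    , -0.    ]), 'force': array([ 0.0649, -0.2209,  0.7575]), 'ft_torque': array([ 0.0926, -0.0321,  0.0304]), 'gripper_force': 0.0, 'finger_gap': 0.997546725562932}
```

```bash
python3 - <<'E'
import cv2
im=cv2.imread('pics/top0.png');cv2.imwrite('pics/top0c.png',cv2.resize(im[70:300,200:470],None,fx=2.9,fy=2.6,interpolation=cv2.INTER_CUBIC)[:600,:800])
E
```

```text
(no output)
```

View pics/scene0.png

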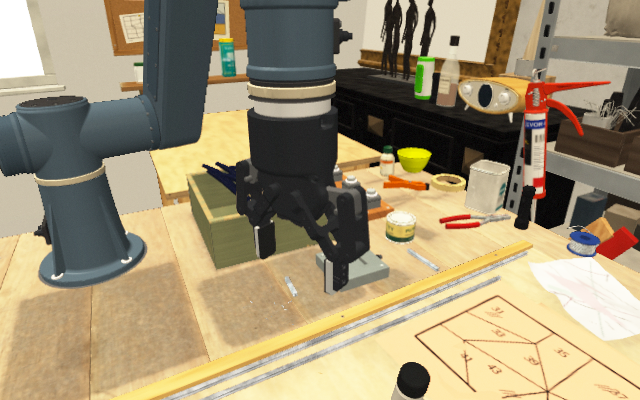

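View pics/top0c.png

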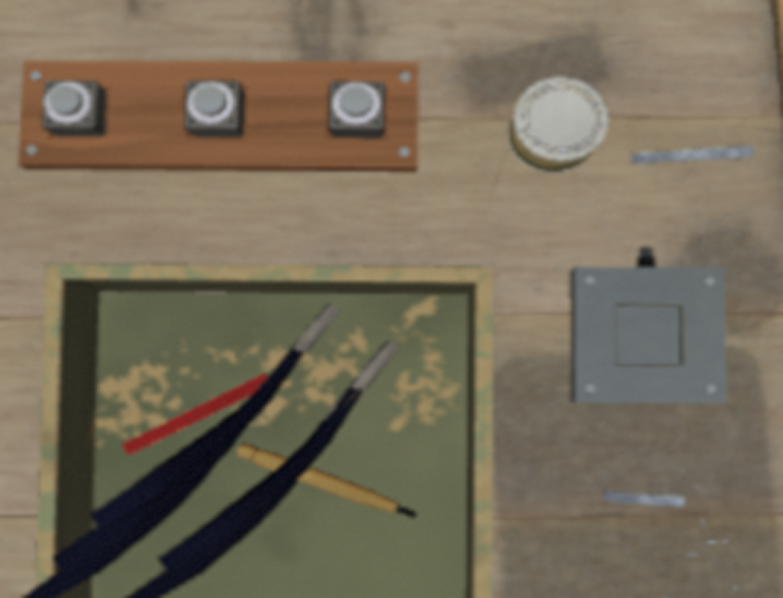

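The pictures show the rack with three switches (top view: buttons near 223/273/322, row ~109), the box at (422,196) with its socket, the tin at (391,118), both lead offcuts, and a tall wooden crate in between, which I must pass above.

```bash
python3 - <<'E'
from h import *
np.set_printoptions(precision=4,suppress=True)
im=cv2.imread('pics/top0.png')
manip.snapshot('top')
for q,z in(('rack',.02),('control_box',.024)):
    r=manip.masks_of('top',q)
    for k in r[:2]:
        m=k['pixels']; cs,_=cv2.findContours(m.astype(np.uint8),cv2.RETR_EXTERNAL,cv2.CHAIN_APPROX_NONE)
        c=max(cs,key=len)[:,0,:].astype(float)
        P=np.array([at('top',p,z)[:2] for p in c]).astype(np.float32)
        print(q,k['p'],m.sum(),cv2.minAreaRect(P))
# bright circles / button tops: gray tops in bright collars
g=cv2.cvtColor(im,cv2.COLOR_BGR2GRAY)
for x0 in(224,273,322):
    w=g[96:122,x0-16:x0+16]; w4=cv2.resize(w,None,fx=8,fy=8,interpolation=cv2.INTER_CUBIC)
    c=cv2.HoughCircles(w4,cv2.HOUGH_GRADIENT,1,100,param1=80,param2=12,minRadius=30,maxRadius=75)
    if c is not None:
        u=c[0,0]; p=((u[0]+.5)/8-.5+x0-16,(u[1]+.5)/8-.5+96); print(p,u[2]/8,at('top',p,.064),at('top',p,.054))
    m=(w>185).astype(np.uint8); ys,xs=np.nonzero(m); p=(xs.mean()+x0-16,ys.mean()+96)
    print(' bright bbox',xs.min()+x0-16,xs.max()+x0-16,ys.min()+96,ys.max()+96,m.sum())
for r in manip.masks_of('top','button_a_top')[:5]: print(r['p'],r['position'],r['pixels'].sum())
E
```

```text
rack 0.55 4558 ((0.6643115282058716, 0.024704664945602417), (0.30237483978271484, 0.09420600533485413), 88.99396514892578)
control_box 0.76 2748 ((0.48573970794677734, -0.2921172082424164), (0.11189426481723785, 0.12267880141735077), 89.49799346923828)
control_box 0.6 367 ((0.6670687198638916, -0.08141844719648361), (0.03882012516260147, 0.04633409529924393), 89.60964965820312)<stdin>:19: RuntimeWarning: Mean of empty slice.
  ret = ret.dtype.type(ret / rcount)
Traceback (most recent call last):
ValueError: zero-size array to reduction operation minimum which has no identity
```

```bash
python3 - <<'E'
import cv2,numpy as np
im=cv2.imread('pics/top0.png')
a=cv2.resize(im[94:124,206:338],None,fx=6,fy=6,interpolation=cv2.INTER_NEAREST)
b=cv2.resize(im[165:230,388:458],None,fx=6,fy=6,interpolation=cv2.INTER_NEAREST)
o=np.zeros((a.shape[0]+b.shape[0],max(a.shape[1],b.shape[1]),3),np.uint8);o[:a.shape[0],:a.shape[1]]=a;o[a.shape[0]:,:b.shape[1]]=b
cv2.imwrite('pics/z1.png',o);print(o.shape)
E
```

```text
(570, 792, 3)
```

View pics/z1.png

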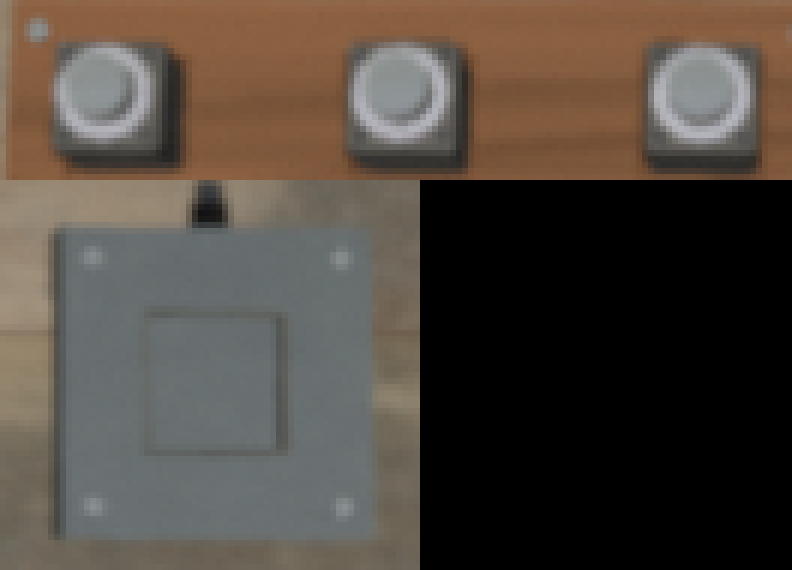

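The zoom gives collar centres at about (222.6,108.7), (271.9,109.0) and (322.2,109.1). The box-top centre is about (423.7,198.2), from the screws, the edges and the socket opening.

```bash
python3 - <<'E'
from h import *
np.set_printoptions(precision=4,suppress=True)
C=[at('top',p,.054) for p in((222.6,108.7),(271.9,109.0),(322.2,109.1))]
for c in C: print(c)
print(np.linalg.norm(C[0]-C[1]),np.linalg.norm(C[2]-C[1]))
g=lambda u,v:at('top',(u/6+387.5,(v-180)/6+164.5),.024)
S=np.array([g(93,257),g(341,257),g(94,506),g(344,507)]);print(S,S.mean(0))
K=np.array([g(64,228),g(372,228),g(64,538),g(374,538)]);print(K,K.mean(0)); print('sock',g(216,383.5))
d=K[0]-K[1];print(np.degrees(np.arctan2(d[0],d[1])))
d=C[0]-C[2];print('rack yaw: dx/dy deg',np.degrees(np.arctan2(d[0],d[1])))
# scene check
for P in list(C)+[g(216,383.5)]: print(proj('scene',P))
for r in [manip.mark_of('scene','button_a_top')[:4]]: print(r)
# crate
s=cv2.imread('pics/scene0.png')
for p,q in(((216,173),(216,94)),):
    pass
for z in (0,.1,.12,.15): print('crate far edge right',z,at('top',(370,172),z),at('top',(216,172),z), at('scene',(218,265),0),'front top corner',at('scene',(213,205),z))
E
```

```text
[0.6684 0.1292 0.054 ]
[0.6659 0.0246 0.054 ]
[ 0.6642 -0.0807  0.054 ]
0.10466822604635083 0.10529333638379922
[[ 0.5232 -0.2501  0.024 ]
 [ 0.5226 -0.338   0.024 ]
 [ 0.4356 -0.2488  0.024 ]
 [ 0.4345 -0.3367  0.024 ]] [ 0.479  -0.2934  0.024 ]
[[ 0.5336 -0.2401  0.024 ]
 [ 0.5328 -0.3494  0.024 ]
 [ 0.4245 -0.2381  0.024 ]
 [ 0.4236 -0.347   0.024 ]] [ 0.4786 -0.2936  0.024 ]
sock [ 0.4782 -0.2925  0.024 ]
0.386271192796518
rack yaw: dx/dy deg 1.1473589088352758
[334.0289 167.9331]
[350.9183 179.193 ]
[370.9599 192.3265]
[351.4421 259.1331]
[{'position': [396.8, 241.7], 'p': 0.69}, {'position': [374.7, 193.4], 'p': 0.39}]
crate far edge right 0 [ 0.5379 -0.1824  0.    ] [0.5408 0.156  0.    ] [ 0.2359 -0.1515  0.    ] front top corner [0.2964 0.1522 0.    ]
crate far edge right 0.1 [ 0.526  -0.1744  0.1   ] [0.5286 0.1272 0.1   ] [ 0.2359 -0.1515  0.    ] front top corner [ 0.257  -0.0664  0.1   ]
crate far edge right 0.12 [ 0.5237 -0.1727  0.12  ] [0.5262 0.1214 0.12  ] [ 0.2359 -0.1515  0.    ] front top corner [ 0.2491 -0.1102  0.12  ]
crate far edge right 0.15 [ 0.5201 -0.1703  0.15  ] [0.5226 0.1128 0.15  ] [ 0.2359 -0.1515  0.    ] front top corner [ 0.2373 -0.1758  0.15  ]
```

Request:
{"method": "step_arm", "body": {
  "targets": "666 -487 0 23.8;666 -487 0 23.8;666 -487 0 23.8;666 -487 0 23.8;666 -487 0 23.8;666 -487 0 23.8;666 -487 0 23.8;666 -487 0 23.8;666 -487 0 23.8;666 -487 0 23.8;666 -487 0 23.8;666 -487 0 23.8",
  "gripper": 1,
  "squeeze": 40
}}

```text
t: 2.5
tcp_pos: [0.5523, -0.0612, 0.2316]
tool_rot: [1.0, -0.01, 0.0, 0.0]
force: [0.1, -0.1, 0.3]
finger_gap: -0.004
gripper_force: 0.0
```

Request:
{"method": "step_arm", "body": {
  "targets": "112 -192 0 0;112 -192 40 0;112 -192 90 0;112 -192 140 0;112 -192 140 0;112 -192 140 0;112 -192 140 0;112 -192 140 0;112 -192 140 0;112 -192 140 0"
}}

```text
t: 3.5
tcp_pos: [0.6679, 0.1255, 0.0935]
tool_rot: [1.0, -0.01, 0.002, 0.0]
force: [0.7, -0.3, -0.0]
finger_gap: 0.0
gripper_force: 0.0
```

```bash
python3 - <<'E'
from h import *
im=save('top','t1.png'); s=manip.sense(); print(s['t'],s['tcp_pos'],s['force'],s['tool_rot'])
im2=save('scene','s1.png')
a=cv2.resize(im[60:180,190:350,::-1],None,fx=4,fy=4)[:300]; b=cv2.resize(im2[130:230,290:450,::-1],None,fx=4,fy=4)[:300]
cv2.imwrite('pics/z2.png',np.vstack([a,b]))
E
```

```text
3.55 [0.66789809 0.12556788 0.09337197] [-0.18423721  0.22910613 -0.27502134] [ 9.99943874e-01 -1.04866002e-02  1.51000850e-03 -2.34730927e-06]
```

View pics/z2.png

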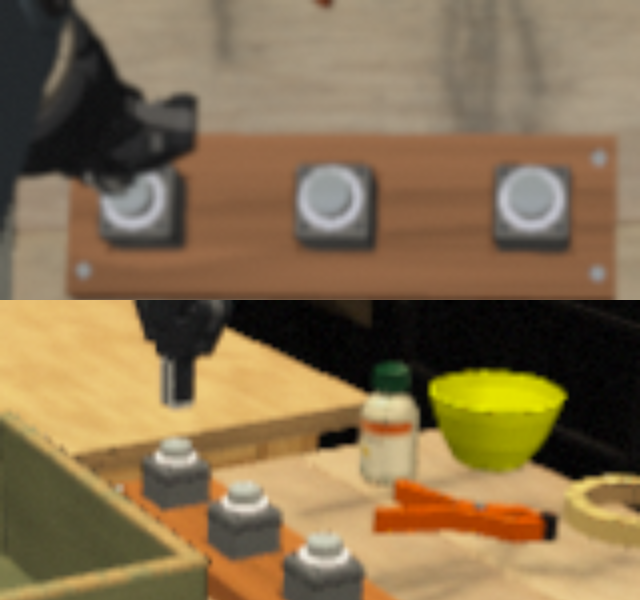

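Shut fingertips are right above the left button (scene crop: tip at (178,403), button at (174,442)). I'll correct y slightly and descend.

Request:
{"method": "step_arm", "body": {
  "targets": "0 -4 12 0;0 -4 24 0;0 -4 26 0;0 -4 26 0;0 -4 26 0"
}}

```text
t: 4.1
tcp_pos: [0.667, 0.1306, 0.0649]
tool_rot: [1.0, -0.01, -0.0, 0.0]
force: [-0.5, -0.3, -0.3]
finger_gap: -0.0
gripper_force: 0.0
```

Request:
{"method": "step_arm", "body": {
  "targets": "0 0 1 0;0 0 2 0;0 0 3 0;0 0 4 0;0 0 5 0;0 0 5 0;0 0 5 0"
}}

```text
t: 4.8
tcp_pos: [0.6673, 0.1307, 0.0617]
tool_rot: [1.0, -0.01, 0.0, 0.0]
force: [-2.5, -0.8, 7.1]
finger_gap: -0.002
gripper_force: 3.6
```

Request:
{"method": "step_arm", "body": {
  "targets": "0 0 1 0;0 0 2 0;0 0 2.5 0;0 0 3 0;0 0 3 0;0 0 3 0"
}}

```text
t: 5.4
tcp_pos: [0.6674, 0.1306, 0.0593]
tool_rot: [1.0, -0.01, 0.0, 0.0]
force: [-3.8, 0.5, 9.8]
finger_gap: 0.002
gripper_force: 4.8
```

Request:
{"method": "step_arm", "body": {
  "targets": "0 0 0.5 0;0 0 1 0;0 0 1 0;0 0 1 0"
}}

```text
t: 5.8
tcp_pos: [0.6673, 0.1306, 0.0585]
tool_rot: [1.0, -0.01, 0.0, 0.0]
force: [-3.0, 0.2, 10.7]
finger_gap: 0.001
gripper_force: 5.2
```

Request:
{"method": "step_arm", "body": {
  "targets": "0 0 0.5 0;0 0 0.5 0;0 0 0.5 0"
}}

```text
t: 6.1
tcp_pos: [0.6673, 0.1306, 0.0581]
tool_rot: [1.0, -0.01, 0.0, 0.0]
force: [-3.0, -0.8, 10.3]
finger_gap: 0.003
gripper_force: 5.4
```

Request:
{"method": "step_arm", "body": {
  "targets": "0 0 -12 0;0 0 -25 0;1 40 -27 0;1 80 -27 0;1 106 -27 0;1 106 -27 0;1 106 -12 0;1 106 -12 0;1 106 -12 0"
}}

```text
t: 7.0
tcp_pos: [0.6651, 0.0262, 0.0665]
tool_rot: [1.0, -0.009, -0.001, -0.0]
force: [-0.2, 0.6, -0.7]
finger_gap: 0.001
gripper_force: 0.0
```

Request:
{"method": "step_arm", "body": {
  "targets": "1 1 2 0;1 1 3 0;1 1 4 0;1 1 5 0;1 1 5.5 0;1 1 5.5 0;1 1 5.5 0"
}}

```text
t: 7.7
tcp_pos: [0.6673, 0.0238, 0.0627]
tool_rot: [1.0, -0.01, 0.0, -0.0]
force: [-1.2, 2.4, 1.7]
finger_gap: 0.002
gripper_force: 1.6
```

Request:
{"method": "step_arm", "body": {
  "targets": "0 0 1 0;0 0 2 0;0 0 2 0;0 0 2 0"
}}

```text
t: 8.1
tcp_pos: [0.6673, 0.0237, 0.0605]
tool_rot: [1.0, -0.01, 0.0, -0.0]
force: [0.4, 2.2, 4.7]
finger_gap: -0.003
gripper_force: 2.1
```

Request:
{"method": "step_arm", "body": {
  "targets": "0 0 1 0;0 0 2 0;0 0 2.5 0;0 0 2.5 0;0 0 2.5 0"
}}

```text
t: 8.6
tcp_pos: [0.6673, 0.0238, 0.058]
tool_rot: [1.0, -0.01, 0.0, -0.0]
force: [-0.6, 2.7, 6.5]
finger_gap: 0.002
gripper_force: 2.7
```

Request:
{"method": "step_arm", "body": {
  "targets": "0 0 -12 0;0 0 -25 0;-1 40 -27 0;-1 80 -27 0;-1 105 -27 0;-1 105 -27 0;-1 105 -12 0;-1 105 -9 0;-1 105 -9 0"
}}

```text
t: 9.5
tcp_pos: [0.6626, -0.0797, 0.0651]
tool_rot: [1.0, -0.009, -0.002, -0.001]
force: [-0.0, 0.4, -0.5]
finger_gap: -0.001
gripper_force: 0.0
```

Request:
{"method": "step_arm", "body": {
  "targets": "0 0 1 0;0 0 2 0;0 0 3 0;0 0 4 0;0 0 5 0;0 0 5 0;0 0 5 0"
}}

```text
t: 10.2
tcp_pos: [0.6643, -0.0809, 0.0631]
tool_rot: [1.0, -0.01, 0.0, -0.0]
force: [-0.4, 2.2, 6.1]
finger_gap: 0.0
gripper_force: 3.0
```

Request:
{"method": "step_arm", "body": {
  "targets": "0 0 1 0;0 0 2 0;0 0 3 0;0 0 4 0;0 0 5 0;0 0 5 0;0 0 5 0"
}}

```text
t: 10.9
tcp_pos: [0.6643, -0.0809, 0.0589]
tool_rot: [1.0, -0.01, 0.001, -0.0]
force: [-2.7, 3.0, 10.3]
finger_gap: -0.001
gripper_force: 5.0
```

Request:
{"method": "step_arm", "body": {
  "targets": "0 0 0.5 0;0 0 1 0;0 0 1 0;0 0 1 0"
}}

```text
t: 11.3
tcp_pos: [0.6643, -0.0809, 0.0581]
tool_rot: [1.0, -0.01, 0.001, -0.0]
force: [-3.5, 2.5, 11.4]
finger_gap: -0.001
gripper_force: 5.4
```

Left and right follow the sound curve (about 10.5 N at the click). The middle one is light (about 5 N). I'll go and fetch the middle one.

Request:
{"method": "step_arm", "body": {
  "targets": "0 0 -20 0;0 0 -55 0;0 -35 -60 0;0 -80 -60 0;0 -105 -60 0;0 -105 -60 0;0 -105 -60 0;0 -105 -60 0;0 -105 -60 0;0 -105 -60 0",
  "gripper": 0
}}

```text
t: 12.3
tcp_pos: [0.6661, 0.0223, 0.1157]
tool_rot: [1.0, -0.011, -0.0, 0.0]
force: [0.8, -0.1, 0.3]
finger_gap: 1.001
gripper_force: 0.0
```

Request:
{"method": "step_arm", "body": {
  "targets": "0 -1 40 0;0 -1 65 0;0 -1 85 0;0 -1 92 0;0 -1 94 0;0 -1 94 0;0 -1 94 0"
}}

```text
t: 13.0
tcp_pos: [0.6671, 0.0244, 0.0231]
tool_rot: [1.0, -0.01, 0.001, 0.0]
force: [-0.6, 0.6, -0.9]
finger_gap: 1.002
gripper_force: 0.0
```

```bash
python3 - <<'E'
from h import *
im=save('scene','s2.png'); s=manip.sense(); print(s['t'],s['tcp_pos'],s['force'],s['tool_rot'])
cv2.imwrite('pics/z3.png',cv2.resize(im[120:240,280:440,::-1],None,fx=5,fy=5,interpolation=cv2.INTER_CUBIC))
E
```

```text
13.05 [0.66712825 0.02444962 0.02322721] [-0.69161336  0.2962785  -0.25598342] [ 9.99950910e-01 -9.82037354e-03  1.30907454e-03  1.53320441e-04]
```

View pics/z3.png

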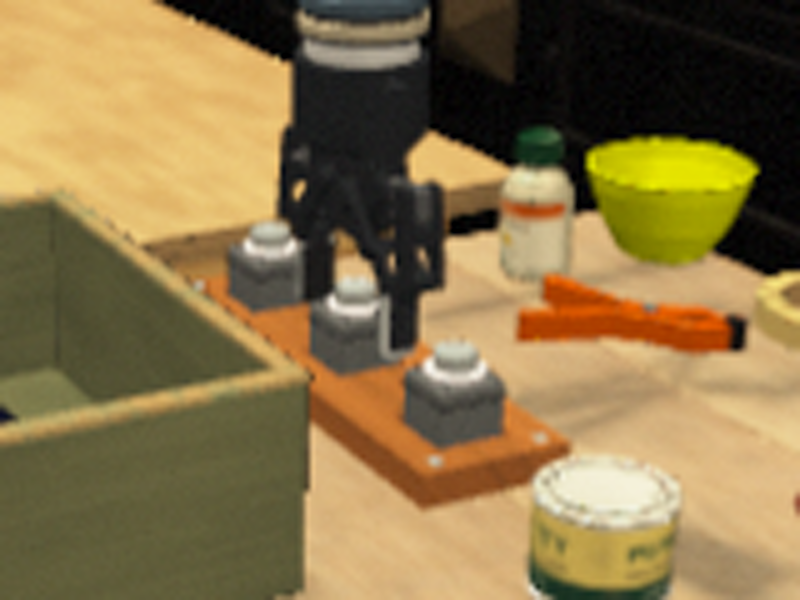

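The open fingers straddle the middle switch (355,320 in the crop), with their tips above the rack. I'll lower 2 mm more and close.

Request:
{"method": "step_arm", "body": {
  "targets": "0 0 2 0;0 0 2 0;0 0 2 0;0 0 2 0;0 0 2 0;0 0 2 0;0 0 2 0;0 0 2 0;0 0 2 0;0 0 2 0;0 0 2 0;0 0 2 0",
  "gripper": 1,
  "squeeze": 40
}}

```text
t: 14.25
tcp_pos: [0.6664, 0.0243, 0.0203]
tool_rot: [1.0, -0.01, 0.0, 0.0]
force: [-1.1, -2.2, 6.1]
finger_gap: 0.465
gripper_force: 42.0
```

Request:
{"method": "step_arm", "body": {
  "targets": "0 0 -2 0;0 0 -6 0;0 0 -12 0;0 0 -25 0;0 0 -60 0;0 0 -105 0;0 0 -150 0;0 0 -150 0;0 0 -150 0;0 0 -150 0;0 0 -150 0"
}}

```text
t: 15.35
tcp_pos: [0.6644, 0.025, 0.1678]
tool_rot: [1.0, -0.01, -0.002, -0.0]
force: [-0.1, -0.1, -1.9]
finger_gap: 0.461
gripper_force: 41.3
```

```bash
python3 - <<'E'
from h import *
im=save('scene','s3.png'); s=manip.sense(); print(s['t'],s['tcp_pos'],s['force'],s['tool_rot'],s['finger_gap'])
cv2.imwrite('pics/z4.png',cv2.resize(im[60:240,280:440,::-1],None,fx=3.3,fy=3.3,interpolation=cv2.INTER_CUBIC))
E
```

```text
15.4 [0.66467184 0.02494815 0.16774995] [-0.22253252  0.3214985  -2.22379277] [ 9.99949756e-01 -9.79109417e-03 -2.11902747e-03 -3.61019805e-04] 0.4626013727563357
```

View pics/z4.png

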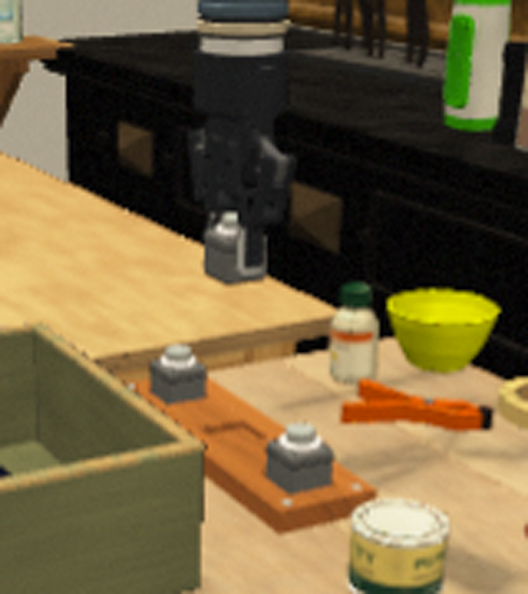

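The switch hangs square and upright in the grip (235,250 in the crop), and the other two are still seated. Carrying it over the socket.

Request:
{"method": "step_arm", "body": {
  "targets": "-22 40 0 0;-45 80 0 0;-67 120 0 -0.5;-89 160 0 -0.5;-111 200 0 -0.5;-134 240 0 -0.5;-156 280 0 -0.5;-170 305 0 -0.5;-179.5 322 0 -0.5;-179.5 322 0 -0.5;-179.5 322 0 -0.5;-179.5 322 0 -0.5"
}}

```text
t: 16.6
tcp_pos: [0.4804, -0.2927, 0.1692]
tool_rot: [1.0, -0.005, -0.0, -0.001]
force: [-0.9, -0.3, -2.1]
finger_gap: 0.462
gripper_force: 41.4
```

Request:
{"method": "step_arm", "body": {
  "targets": "0 0 35 0;0 0 70 0;0 0 100 0;0 0 115 0;0 0 115 0;0 0 115 0;0 0 115 0"
}}

```text
t: 17.3
tcp_pos: [0.4814, -0.294, 0.0559]
tool_rot: [1.0, -0.005, 0.001, 0.001]
force: [0.2, 1.2, -2.2]
finger_gap: 0.462
gripper_force: 41.3
```

```bash
python3 - <<'E'
from h import *
im=save('scene','s4.png'); s=manip.sense(); print(s['t'],s['tcp_pos'],s['force'],s['tool_rot'],s['finger_gap'])
im2=save('top','t4.png')
b=cv2.resize(im2[140:240,360:490,::-1],None,fx=5,fy=3,interpolation=cv2.INTER_CUBIC)
a=cv2.resize(im[220:300,290:420,::-1],None,fx=5,fy=3.6,interpolation=cv2.INTER_CUBIC)
cv2.imwrite('pics/z5.png',np.vstack([a,b]))
print(proj('top',[.4785,-.2932,.024]))
E
```

```text
17.35 [ 0.48133579 -0.29413168  0.05610024] [-0.48403399  0.76934628 -2.03074991] [ 9.99986296e-01 -5.05423925e-03  1.01793859e-03  9.08758660e-04] 0.4586781092694745
[423.80470946 198.27229719]
```

View pics/z5.png

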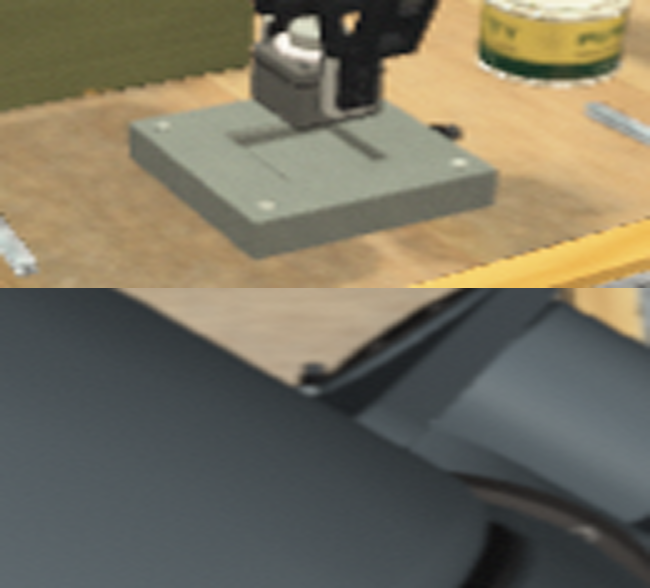

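```bash
python3 - <<'E'
from h import *
print(proj('scene',[.4609,-.314,.048]),'seen 350,256')
for p,q in (((288,180),'socket near(-x-y)'),((378,157),'right (+x-y)'),((232,133),'left(-x+y)'),((257,255),'box near'),((498,170),'box right'),((130,122),'box left')):
    print(q,at('scene',(290+p[0]/5-.5,220+p[1]/3.6-.5),.024))
for p in ((301,130),(253,95),(382,108)): print('sw',at('scene',(290+p[0]/5-.5,220+p[1]/3.6-.5),.048))
E
```

```text
[349.83345571 256.32112274] seen 350,256
socket near(-x-y) [ 0.45158246 -0.32042504  0.024     ]
right (+x-y) [ 0.49503319 -0.31772729  0.024     ]
left(-x+y) [ 0.45492997 -0.26905747  0.024     ]
box near [ 0.40821248 -0.37223091  0.024     ]
box right [ 0.53020567 -0.35053955  0.024     ]
box left [ 0.42271928 -0.23908927  0.024     ]
sw [ 0.46198276 -0.31166899  0.048     ]
sw [ 0.46338161 -0.27096986  0.048     ]
sw [ 0.5025437 -0.3071452  0.048    ]
```

Request:
{"method": "step_arm", "body": {
  "targets": "-3.5 0 10 0;-3.5 0 18 0;-3.5 0 22 0;-3.5 0 24 0;-3.5 0 26 0;-3.5 0 28 0;-3.5 0 28 0;-3.5 0 28 0"
}}

```text
t: 18.2
tcp_pos: [0.4769, -0.2938, 0.0269]
tool_rot: [1.0, -0.005, 0.0, 0.0]
force: [-0.1, -0.5, -2.2]
finger_gap: 0.463
gripper_force: 41.4
```

Request:
{"method": "step_arm", "body": {
  "targets": "0 0 2 0;0 0 3 0;0 0 4 0;0 0 5 0;0 0 5.5 0;0 0 5.5 0"
}}

```text
t: 18.8
tcp_pos: [0.4768, -0.2937, 0.0226]
tool_rot: [1.0, -0.005, 0.0, 0.0]
force: [-1.8, 1.0, 8.1]
finger_gap: 0.458
gripper_force: 47.0
```

Request:
{"method": "step_arm", "body": {
  "targets": "0 0 -1 0;0 0 -1 0;0 0 -1 0;0 0 -1 0;0 0 -1 0;0 0 -1 0;0 0 -1 0;0 0 -10 0;0 0 -40 0;0 0 -75 0;0 0 -75 0;0 0 -75 0",
  "gripper": 0
}}

```text
t: 20.0
tcp_pos: [0.4772, -0.2941, 0.0976]
tool_rot: [1.0, -0.005, 0.001, 0.001]
force: [-0.1, 0.6, -0.8]
finger_gap: 1.002
gripper_force: 0.0
```

Request:
{"method": "step_arm", "body": {
  "targets": "0 0 0 0;0 0 0 0;0 0 0 0;0 0 0 0;0 0 0 0;0 0 0 0;0 0 0 0;0 0 0 0",
  "gripper": 1
}}

```text
t: 20.8
tcp_pos: [0.4768, -0.2938, 0.0963]
tool_rot: [1.0, -0.005, 0.0, 0.0]
force: [0.2, 0.4, -0.6]
finger_gap: -0.005
gripper_force: 0.0
```

```bash
python3 - <<'E'
from h import *
im=save('scene','s5.png'); s=manip.sense(); print(s['t'],s['tcp_pos'],s['force'],s['tool_rot'],s['finger_gap'])
cv2.imwrite('pics/z6.png',cv2.resize(im[200:300,290:420,::-1],None,fx=6,fy=6,interpolation=cv2.INTER_CUBIC))
E
```

```text
20.85 [ 0.47682388 -0.29373959  0.0963537 ] [-1.03866819  0.71220582 -0.42141905] [ 9.99985330e-01 -5.41654601e-03  3.64372664e-05  1.18857734e-05] -0.003189597460650478
```

View pics/z6.png

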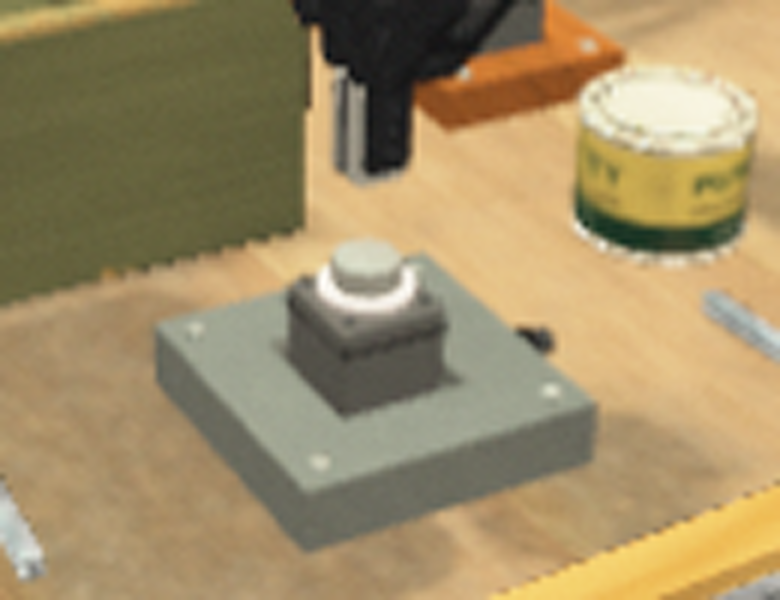

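The switch stands upright and fully down in the socket (crop (365,340)), with the fingers directly above the button. Now the final press; the button top should be at z = 0.066.

Request:
{"method": "step_arm", "body": {
  "targets": "0 0 12 0;0 0 24 0;0 0 28 0;0 0 29 0;0 0 29 0;0 0 29 0"
}}

```text
t: 21.45
tcp_pos: [0.477, -0.294, 0.0674]
tool_rot: [1.0, -0.005, 0.0, 0.0]
force: [-0.2, -0.1, -0.5]
finger_gap: -0.001
gripper_force: 0.0
```

Request:
{"method": "step_arm", "body": {
  "targets": "0 0 1 0;0 0 2 0;0 0 3 0;0 0 4 0;0 0 5 0;0 0 5 0;0 0 5 0"
}}

```text
t: 22.15
tcp_pos: [0.4771, -0.2941, 0.0626]
tool_rot: [1.0, -0.005, 0.0, 0.0]
force: [0.4, -0.8, 3.6]
finger_gap: 0.002
gripper_force: 2.1
```

Request:
{"method": "step_arm", "body": {
  "targets": "0 0 1 0;0 0 2 0;0 0 2.5 0;0 0 2.5 0;0 0 2.5 0"
}}

```text
t: 22.65
tcp_pos: [0.4771, -0.294, 0.06]
tool_rot: [1.0, -0.005, 0.0, 0.0]
force: [0.4, -0.2, 5.3]
finger_gap: 0.005
gripper_force: 2.7
```

Travel is 6.0 mm at 5.3 N, so it is past the click and short of the stop. I'll hold, then lift off.

Request:
{"method": "step_arm", "body": {
  "targets": "0 0 0 0;0 0 0 0;0 0 0 0;0 0 0 0;0 0 0 0;0 0 0 0;0 0 0 0;0 0 0 0;0 0 0 0;0 0 0 0"
}}

```text
t: 23.65
tcp_pos: [0.4771, -0.294, 0.06]
tool_rot: [1.0, -0.005, 0.0, 0.0]
force: [0.0, 0.1, 5.9]
finger_gap: -0.001
gripper_force: 2.7
```

Request:
{"method": "step_arm", "body": {
  "targets": "0 0 -5 0;0 0 -15 0;0 0 -50 0;0 0 -90 0;0 0 -120 0;0 0 -120 0;0 0 -120 0;0 0 -120 0;0 0 -120 0"
}}

```text
t: 24.55
tcp_pos: [0.4758, -0.2929, 0.1782]
tool_rot: [1.0, -0.005, -0.001, -0.001]
force: [0.8, -0.1, -0.4]
finger_gap: 0.001
gripper_force: 0.0
```

```bash
python3 - <<'E'
from h import *
im=save('scene','s6.png'); s=manip.sense(); print(s['t'],s['tcp_pos'],s['force'])
cv2.imwrite('pics/z7.png',cv2.resize(im[140:300,280:440,::-1],None,fx=3.7,fy=3.7,interpolation=cv2.INTER_CUBIC))
E
```

```text
24.6 [ 0.4759642  -0.29302718  0.17829427] [-0.30434461 -0.14385504  0.23932347]
```

View pics/z7.png

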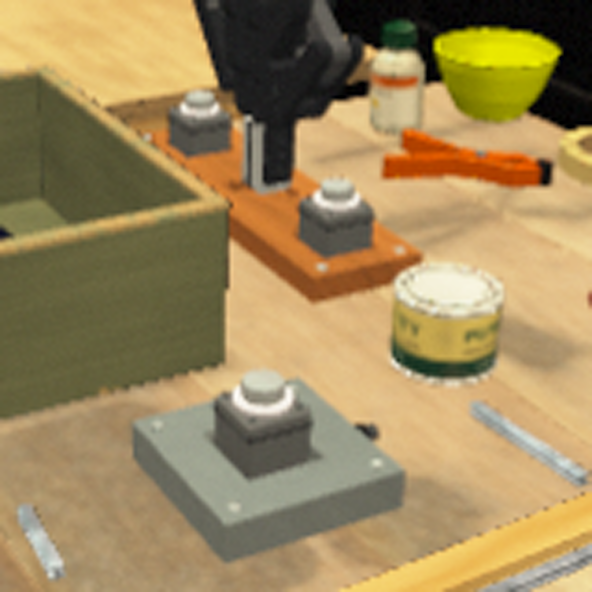

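The light switch is home in the box (263,430), the other two are in their seats, and the tin and both offcuts look undisturbed. Handing in.

```bash
python3 -c "
from station import manip
print(manip.sign_off())"
```

```text
the job is handed in; nothing more can be done
None
```

I pressed all three switches from left to right, each about 6 mm (click at 5 mm, stop at 7 mm). The middle one was the light one, and I fitted it in the control-box socket, pressed it there past its click for about a second, left the other two in their seats, and handed the job in at about 25 s.

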